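# Close up the brick forge's port with its door brick

## Robot

A 7-joint arm with a two-finger parallel gripper is mounted at the origin on the work surface. World frame = base frame: x ahead of the robot, y to its left, z up, the work surface at z = 0. Lengths are in mm, angles in rad, forces in N, time in s.
With the tool pointing down it reaches from about 400 to 875 mm from the base axis. Payload 4.4 kg.
Tool frame: the origin (TCP) lies on the centre line of the jaws, within the pads' length; the fingertips stand 8 mm ahead of it and the grasp point (between the pads) lies 11 mm behind it; x points along the fingers, z is the direction in which the jaws open and shut, and the axes are right-handed (so a half turn about x gives the same grasp; the last joint's range is limited). The gripper opens to 85 mm and grips with 20 to 120 N. Pads are 22 mm wide; open, the fingers measure 114 mm over their backs; the gripper's body (76 mm by 85 mm) begins 54 mm behind the grasp point. The pads swing forward as they close: fully open they stand 13 mm farther back than shut.
Start: joints at [-1.3, 0.628, 0.038, 1.517, -0.027, 0.996, -0.02], TCP at [214.781, 613.504, 239.313] pointing down, gripper open.
Joint ranges: [-3.06, 3.06], [-0.37, 2.12], [-1.25, 1.32], [0.18, 2.47], [-1.1, 4.24], [0.23, 1.98], [-2.94, 2.94]. Speed limits (rad/s): [2.57, 2.57, 3.14, 3.14, 3.14, 3.14, 3.14].

## Interface

Orientations are given as [roll, pitch, yaw] about the fixed x, y, z axes, in that order (R = Rz(yaw) Ry(pitch) Rx(roll)).
In Python, from cell import ctrl, get_image, camera_params gives the robot as it stands. The module is installed in compiled form; this text tells all that it offers.
- The arm moves only by the shell command python3 -m handwheel 'ROWS'. ROWS is text: rows parted by semicolons, each of 7 numbers parted by spaces: the opening, from -1 (shut) to 1 (fully open), then the shift along the tool's x, y, z in mm, then the turn, a rotation vector about the tool's x, y, z in rad. In form: grip x y z wx wy wz; .... A call has 1 to 10 rows; each row shifts and turns the pose as measured when the row begins, along the tool's axes as they then stand; what a row does not reach is not made up. A row lasts 1/10 s, in which the tool goes at most 50 mm and 8.59 degrees, less where a joint would pass 70% of its speed; a pose out of reach is approached as far as the arm can. A call with a gripper value outside its range is refused whole. The fingers move at their own pace and stop on an object; the grip force is fixed at half the most. Time passes only in rows, so rows that do not move let the fingers close. It gives the time, the measured TCP pose, the force and the opening at its end, in the units of the state.
- ctrl.read_state(): the state, without advancing time (a new reading comes with each control period).
- get_image(name): name is "scene" or "top" or "wrist"; returns the picture (384x512x3 uint8, blue, green, red); there is no depth.
- camera_params(name): a dict with "fx", "fy", "cx", "cy" (pixels), "eye" and "orientation" of the camera in the world. Camera axes: x right, y up, looking along -z (the intrinsics and any distortion apply to the point x, -y, -z); pixel columns grow to the right and rows downward; lengths in mm; the calibration is good to about 2 mm. A picture is of the moment at which its call begins: read the wrist's pose just before it. camera_params takes no time and is no camera call; for the wrist camera it gives the pose at the moment of the call.
- ctrl.finish_job(): hands the job in, once; it reports no verdict.
The state is a dict: "clock": time; "qpos": joint angles; "qd": joint speeds; "tau": joint torques, N m; "eef_pos": TCP position; "tool_rot": TCP orientation; "force": force on the tool from outside, world axes, zero at the start; "torque": the same for the moment, N m; "width": finger opening in mm.
Only numpy, scipy, OpenCV 4.12 (cv2) and the standard library are available. Lean on these libraries where they do the work, as an engineer would, in place of code of your own. Each camera call takes 0.05 s, during which the arm holds its last target.

## Task

Get the cold gas forge ready to be closed: draw the leaf-ended bar that was left in its port out and put it flat in the red tray. Then slide the loose white door brick along the bench, never lifting it, into the port and ease it gently fully home against the stop inside. Leave the notched brick, the brush tin and the bottle where they are.

Things in the scene. Friction and masses are not known exactly. Their poses are not given: they have to be found in the camera images.
- plug: Door brick: plain white firebrick 180 (x) x 110 (y) x 60 mm high, 0.6-0.9 kg, loose, too wide to grip; friction about 0.5-0.7. Soft: over 60 N from the fingers crushes it. Origin: middle of its underside; x points to the nose, which enters the port (upright nose edges bevelled, 8 mm over 16). Starts beyond the bar's outer end, nose to the forge, up to 0.6 rad and 160 mm off the port's axis.
- port (a point): Middle of the mouth of the port, a tunnel 114 mm wide, 64 mm high, 114 mm long, through the forge's front wall; the bench is its floor, no sill. Point 32 mm above the bench; x points into the port, y level across it. Mouth's sides flare 8 mm over 16. A 20 mm high kiln shelf behind stops the brick: home, its nose is 114 mm in, its origin 24 mm in and 66 mm of it stays outside.
- forge: Fixed gas forge of cream firebricks in an iron frame, 320 mm wide (y), 344 mm long (x), 216 mm high; tie bolts stick out 35 mm at the sides, 205 mm up; burner to 380 mm, 215 mm behind the front. Origin: on the bench under the middle of the port's mouth; x into the port. The front is flat but for a 5 mm iron 194 to 216 mm up.
- bar_mid (a point): Middle of a dark steel bar left in the port, lying on the bench: 190 mm long, 16 x 16 mm, 0.36 kg; the last 50 mm at +x are a flat leaf 30 mm wide, 8 mm thick, some 40 mm inside the port. Point 8 mm above its underside; x along it to the leaf. Grip it 20 to 50 mm from the point towards -x to clear the forge; draw it out 50 to 60 mm before lifting (the door brick lies 60 mm or more beyond its end).
- tray: Red fixed steel tray, open on top, 280 mm (x) x 140 mm (y), 30 mm high, walls and floor 3 mm. Origin in the middle of its underside. The bar lies lengthwise in it.
- spare: Bystander: loose notched firebrick, 114 x 110 x 60 mm, with a tunnel-shaped notch below; beside the port, on one side. Origin in the middle of its underside.
- tin: Bystander: aluminium tin of brushes, 80 mm in diameter, 105 mm high (brush handles to 140 mm), beside the port on the other side. Origin in the middle of its underside.
- bottle: Bystander: standing water bottle, 66 mm in diameter, 210 mm high, at the far edge. Origin in the middle of its underside.
Not all that is in view belongs to the job. Leave any yellow look-alike of the plug alone.

How it is judged:
By the outcome, as a careful person would: the job done as asked, in the order asked, and still so for the second after the job is handed in, with the robot touching nothing.
It also fails if it takes over 72 s, if anything falls off the work surface, if the arm or the gripper's body presses on something with over 40 N, if the wrist force passes 120 N, or if a joint passes its speed limit or range.

## Working session

There is one attempt and no reset: what is moved stays moved. The work goes in short steps, Python scripts to look and compute and a shell command to move; the robot and the scene stay as the last step left them, time stands still between calls to the robot, and variables do not carry over. Pictures are saved under pics/ and viewed, and the job is handed in when it is done.

```bash
ls; mkdir -p pics
python3 - <<'E'
from cell import ctrl,get_image,camera_params
import cv2
print(ctrl.read_state())
for n in ("scene","top","wrist"):
    print(n,camera_params(n))
    cv2.imwrite(f"pics/{n}0.png",get_image(n))
E
```

```text
pics
{'clock': 0.0, 'qpos': array([-1.29980807,  0.62934034,  0.03842969,  1.51838583, -0.02699413,
        0.99629388, -0.02001042]), 'qd': array([ 0.00033227, -0.00028383,  0.00135331, -0.00071648,  0.00016441,
       -0.00051293, -0.00179848]), 'tau': array([-1.88420408e-04, -5.63402617e+01,  1.22650132e+00, -1.93443650e+01,
        1.11748188e-02,  1.06459914e-02, -1.32197997e-05]), 'eef_pos': array([214.56090351, 612.91157772, 238.38690578]), 'tool_rot': array([-3.12952637,  1.56888659, -1.89551601]), 'force': array([ 0.18489292,  0.05337311, -0.16532496]), 'torque': array([-0.03504735, -0.00207006, -0.01364631]), 'width': 85.22364982702904}
scene {'fx': 431.3216933163205, 'fy': 431.3216933163205, 'cx': 250.23289729686948, 'cy': 192.7305361513904, 'eye': array([1561.97210994,  257.29563726,  934.05257461]), 'orientation': array([ 0.85667206, -0.01518121,  1.64481901])}
top {'fx': 478.01736471739133, 'fy': 478.01736471739133, 'cx': 248.73738563309274, 'cy': 192.58923523845388, 'eye': array([ 324.25764309,  197.29883598, 1614.43988794]), 'orientation': array([ 0.11562848, -0.00361428, -1.55525429])}
wrist {'fx': 279.8680580148032, 'fy': 279.8680580148032, 'cx': 254.66446692996274, 'cy': 189.37383398661672, 'eye': array([136.65717655, 641.07868682, 372.4687205 ]), 'orientation': array([-0.32317307,  0.00166219,  1.23362903])}
```

View pics/scene0.png

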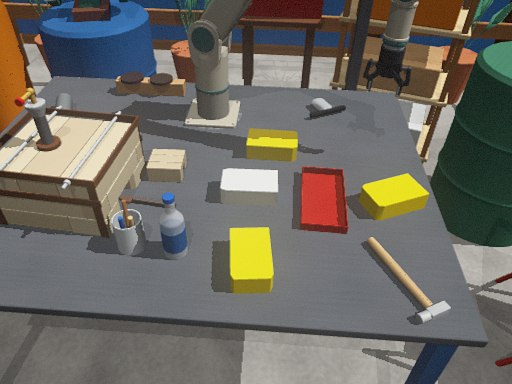

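View pics/top0.png

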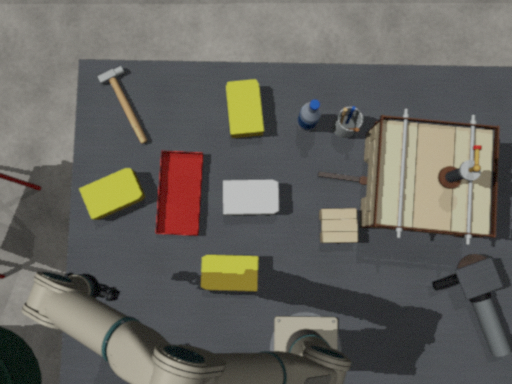

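View pics/wrist0.png

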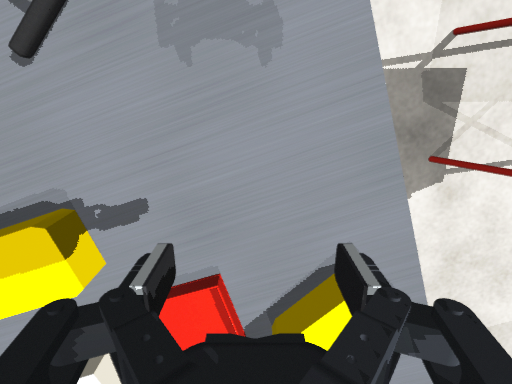

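```bash
cat > h.py <<'E'
from cell import ctrl,get_image,camera_params
import cv2,numpy as np
from scipy.spatial.transform import Rotation as R
def rot(o): return R.from_euler('xyz',o).as_matrix()
def px2w(n,u,v,z,p=None):
    p=p or camera_params(n); d=rot(p['orientation'])@np.array([(u-p['cx'])/p['fx'],-(v-p['cy'])/p['fy'],-1])
    e=p['eye']; return e+d*(z-e[2])/d[2]
def w2px(n,P,p=None):
    p=p or camera_params(n); c=rot(p['orientation']).T@(np.array(P)-p['eye'])
    return p['cx']+p['fx']*c[0]/-c[2], p['cy']-p['fy']*c[1]/-c[2]
def crop(im,name,x0,y0,x1,y1,s):
    c=cv2.resize(im[y0:y1,x0:x1],None,fx=s,fy=s,interpolation=cv2.INTER_CUBIC)
    for x in range((x0+19)//20*20,x1,20):
        cv2.line(c,((x-x0)*s,0),((x-x0)*s,6),(0,255,0),1); cv2.putText(c,str(x),((x-x0)*s,16),0,.35,(0,255,0),1)
    for y in range((y0+19)//20*20,y1,20):
        cv2.line(c,(0,(y-y0)*s),(6,(y-y0)*s),(0,255,0),1); cv2.putText(c,str(y),(8,(y-y0)*s+4),0,.35,(0,255,0),1)
    cv2.imwrite(name,c)
E
python3 - <<'E'
from h import *
t=cv2.imread('pics/top0.png');s=cv2.imread('pics/scene0.png')
crop(t,'pics/t1.png',210,140,390,250,4)
crop(t,'pics/t2.png',140,140,290,250,5)
crop(s,'pics/s1.png',0,80,200,230,4)
E
```

```text
(no output)
```

View pics/t1.png

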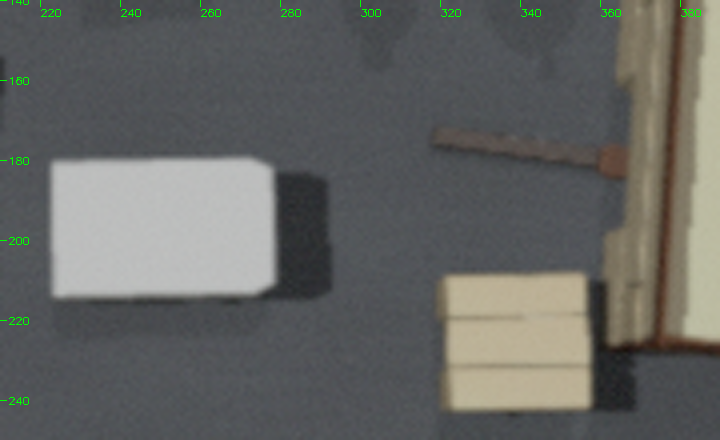

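View pics/t2.png

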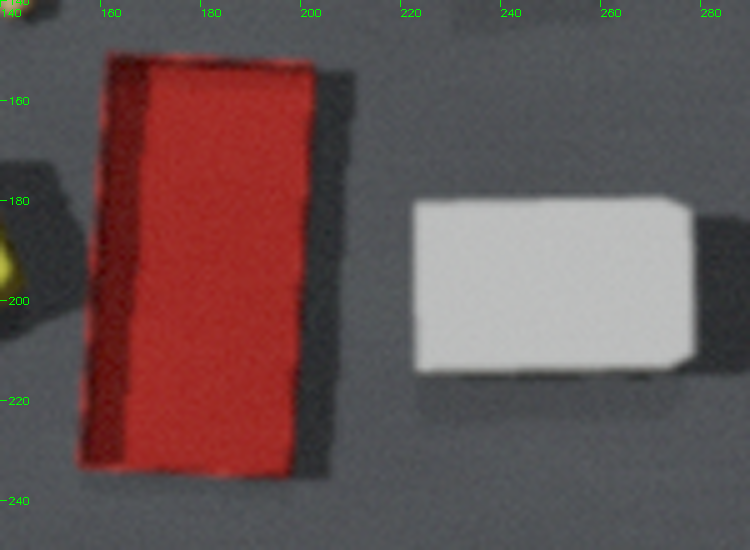

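View pics/s1.png

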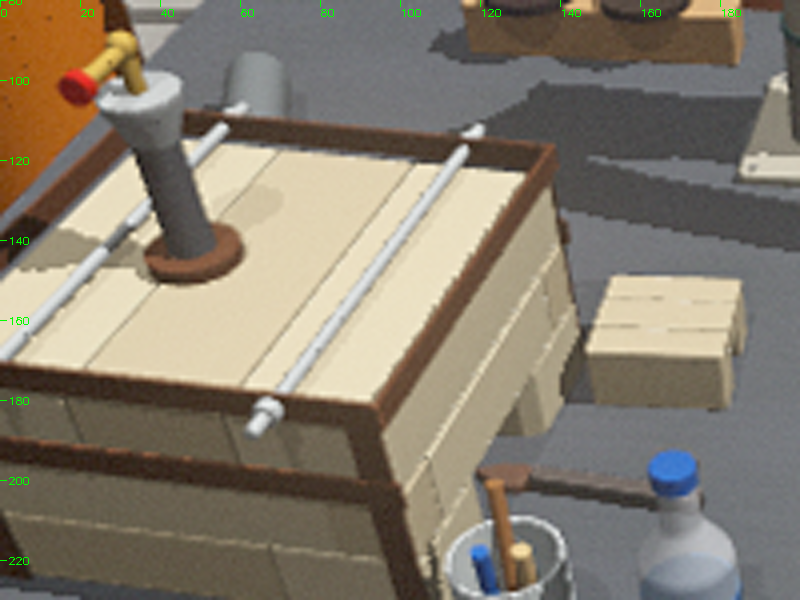

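Run:
```python
from h import *
f=lambda n,L,z:[print(n,(u,v),px2w('top',u,v,z)[:2].round(1)) for u,v in L]
f('plug',[(222.5,180),(271,179.3),(279,182),(279,211),(273.5,214),(222.5,214)],60)
f('bar',[(318,174.5),(360,179.2)],8)
f('leaf',[(359,176.3),(359,183)],4)
f('front0',[(360.8,226),(360.8,198),(365.5,161)],0)
f('front216',[(376,120),(368,233)],216)
f('tray30',[(161,151),(203,153),(198.5,235.5),(155.5,233)],30)
f('spare60',[(321,208.5),(356,208.5),(358,242.5),(320.5,242.5)],60)
f('tin105',[(349,119)],105); f('bottle210',[(314,104)],210)
g=lambda n,L,z:[print('s',n,(u,v),px2w('scene',u,v,z)[:2].round(1)) for u,v in L]
g('bar',[(169,203),(123,198)],8)
```

```text
plug (222.5, 180) [545.1 281.3]
plug (271, 179.3) [550. 122.]
plug (279, 182) [541.4  95.7]
plug (279, 211) [446.   94.9]
plug (273.5, 214) [436.  112.7]
plug (222.5, 214) [433.3 278.8]
bar (318, 174.5) [576.6 -40.1]
bar (360, 179.2) [ 562.7 -182.8]
leaf (359, 176.3) [ 573.3 -180.5]
leaf (359, 183) [ 550.2 -180.2]
front0 (360.8, 226) [ 404.4 -185.6]
front0 (360.8, 198) [ 499.4 -186.7]
front0 (365.5, 161) [ 627.3 -204.3]
front216 (376, 120) [ 712.1 -183.7]
front216 (368, 233) [ 373.6 -155.2]
tray30 (161, 151) [644.7 492.2]
tray30 (203, 153) [640.1 350.6]
tray30 (198.5, 235.5) [363.1 358. ]
tray30 (155.5, 233) [369.1 500.2]
spare60 (321, 208.5) [456.4 -42.1]
spare60 (356, 208.5) [ 458.2 -156.4]
spare60 (358, 242.5) [ 347.9 -161.7]
spare60 (320.5, 242.5) [346.  -40.3]
tin105 (349, 119) [ 744.8 -126.4]
bottle210 (314, 104) [760.3   1.6]
s bar (169, 203) [568.6 -61.1]
s bar (123, 198) [ 558.4 -212.8]
```

```bash
cat >> h.py <<'E'
def Rt(psi):
    x=np.array([0,0,-1.]);z=np.array([np.cos(psi),np.sin(psi),0]);return np.column_stack([x,np.cross(z,x),z])
def psi0(Rm): return np.arctan2(Rm[1,2],Rm[0,2])
def plan(pos,psi=None,st=None,dmax=49,amax=.147,pr=True):
    """rows (tool axes) from the present pose to pos,psi; psi mod pi nearest"""
    s=st or ctrl.read_state(); Rm=rot(s['tool_rot']); p=np.array(s['eef_pos'])
    p1=np.array(pos,float); a0=psi0(Rm)
    if psi is None: psi=a0
    psi=a0+(psi-a0+np.pi/2)%np.pi-np.pi/2
    Rg=Rt(psi); rv=R.from_matrix(Rm.T@Rg).as_rotvec()
    n=int(max(np.ceil(np.linalg.norm(p1-p)/dmax),np.ceil(np.linalg.norm(rv)/amax),1))
    Rc=Rm.copy()
    print('at',p.round(1),'psi',round(a0,3),'tilt',np.degrees(np.arccos(-Rm[2,0])).round(2),'n',n)
    for i in range(n):
        d=Rc.T@((p1-p)/n)
        print(*(d.round(1)),*((rv/n).round(3)),sep=' ',end=' ;\n')
        Rc=Rc@R.from_rotvec(rv/n).as_matrix()
E
python3 - <<'E'
from h import *
# bar
d=np.array([-13.9,-142.7]);print(np.arctan2(d[1],d[0]))
plan([571,-100,240],np.arctan2(d[1],d[0])+np.pi/2)
print(ctrl.read_state()['qpos'])
E
```

```text
-1.6678971453852474
at [214.6 613.1 238.6] psi 1.234 tilt 0.08 n 17
-0.0 -33.6 -32.7 0.078 -0.0 0.0 ;
-0.0 -36.1 -29.9 0.078 -0.0 0.0 ;
-0.0 -38.3 -27.0 0.078 -0.0 0.0 ;
-0.0 -40.3 -23.9 0.078 -0.0 0.0 ;
-0.1 -42.1 -20.7 0.078 -0.0 0.0 ;
-0.1 -43.6 -17.4 0.078 -0.0 0.0 ;
-0.1 -44.8 -13.9 0.078 -0.0 0.0 ;
-0.1 -45.7 -10.3 0.078 -0.0 0.0 ;
-0.1 -46.4 -6.7 0.078 -0.0 0.0 ;
-0.1 -46.8 -3.1 0.078 -0.0 0.0 ;
-0.1 -46.9 0.6 0.078 -0.0 0.0 ;
-0.1 -46.7 4.3 0.078 -0.0 0.0 ;
-0.1 -46.2 7.9 0.078 -0.0 0.0 ;
-0.1 -45.5 11.5 0.078 -0.0 0.0 ;
-0.1 -44.4 15.0 0.078 -0.0 0.0 ;
-0.1 -43.1 18.4 0.078 -0.0 0.0 ;
-0.1 -41.5 21.7 0.078 -0.0 0.0 ;
[-1.2998046   0.62915825  0.03842732  1.5181036  -0.02701673  0.99629696
 -0.01999525]
```

```bash
python3 -m handwheel '1 0 -33.6 -32.7 0.078 0 0;1 0 -36.1 -29.9 0.078 0 0;1 0 -38.3 -27 0.078 0 0;1 0 -40.3 -23.9 0.078 0 0;1 0 -42 -20.7 0.078 0 0;1 0 -43.6 -17.4 0.078 0 0;1 0 -44.8 -13.9 0.078 0 0;1 0 -45.7 -10.3 0.078 0 0;1 0 -46.4 -6.7 0.078 0 0;1 0 -46.8 -3.1 0.078 0 0'
python3 - <<'E'
from h import *
d=np.array([-13.9,-142.7])
plan([572,-85,240],np.arctan2(d[1],d[0])+np.pi/2)
E
```

```text
clock: 1.15
eef_pos: [422.2, 184.1, 234.6]
tool_rot: [2.02, 1.566, 2.458]
force: [2.2, 1.0, 0.3]
width: 85.4
at [422.2 184.1 234.6] psi 0.438 tilt 0.27 n 7
-1.0 -43.9 3.1 0.076 -0.0 -0.001 ;
-0.9 -43.5 6.4 0.076 -0.0 -0.001 ;
-0.9 -42.9 9.7 0.076 -0.0 -0.001 ;
-0.9 -42.0 13.0 0.076 -0.0 -0.001 ;
-0.9 -40.9 16.1 0.076 -0.0 -0.001 ;
-0.8 -39.6 19.2 0.076 -0.0 -0.001 ;
-0.8 -38.0 22.2 0.076 -0.0 -0.001 ;
```

```bash
python3 -m handwheel '1 -1 -43.9 3 0.076 0 0;1 -1 -43.5 6.4 0.076 0 0;1 -1 -42.9 9.7 0.076 0 0;1 -1 -42 13 0.076 0 0;1 -1 -41 16 0.076 0 0;1 -1 -39.6 19 0.076 0 0;1 -1 -38 22 0.076 0 0;1 0 0 0 0 0 0'
python3 - <<'E'
from h import *
d=np.array([-13.9,-142.7])
plan([571,-100,150],np.arctan2(d[1],d[0])+np.pi/2)
p=camera_params('wrist'); np.save('pw1.npy',p,allow_pickle=True)
w=get_image('wrist');cv2.imwrite('pics/w1.png',cv2.resize(w,None,fx=1.5,fy=1.5))
cv2.imwrite('pics/w1raw.png',w)
E
```

```text
clock: 1.95
eef_pos: [574.2, -106.1, 240.4]
tool_rot: [-2.376, 1.569, -2.502]
force: [0.0, -0.3, 0.0]
width: 85.3
at [ 574.2 -106.1  240.4] psi -0.126 tilt 0.12 n 2
45.2 2.9 -1.9 -0.014 -0.001 0.001 ;
45.2 2.9 -1.9 -0.014 -0.001 0.001 ;
```

View pics/w1.png

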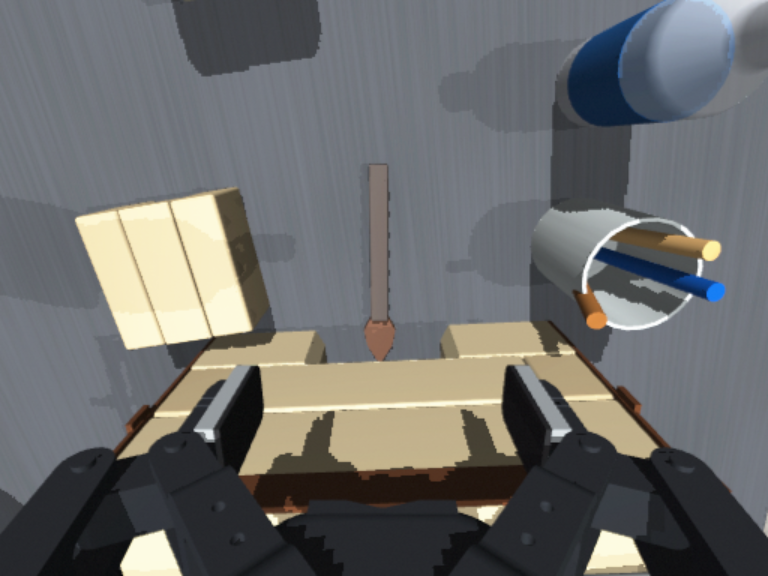

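Run:
```python
from h import *
w=cv2.imread('pics/w1raw.png')
crop(w,'pics/w1c.png',120,200,400,270,2)
crop(w,'pics/w1d.png',190,100,320,245,4)
```

```text
(no output)
```

View pics/w1d.png

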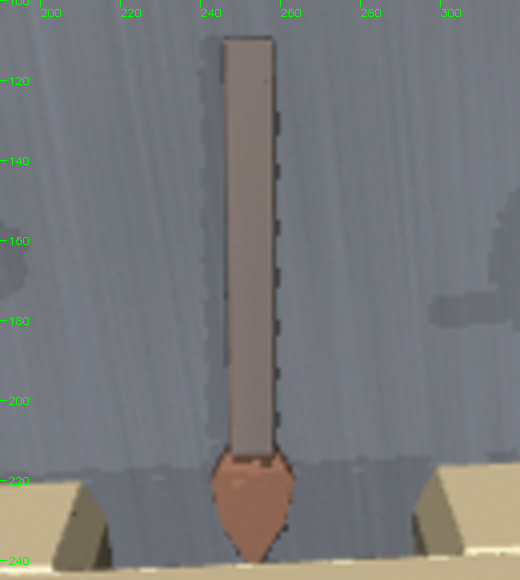

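View pics/w1c.png

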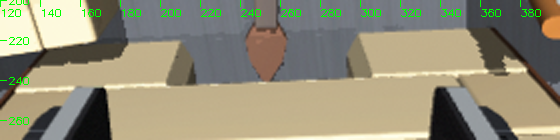

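Run:
```python
from h import *
p=np.load('pw1.npy',allow_pickle=True).item()
f=lambda n,L,z:[print(n,(u,v),px2w('wrist',u,v,z,p)[:2].round(1)) for u,v in L]
f('bar',[(243.5,109.5),(256,109.5),(245.5,213.5),(256.5,213.5)],16)
f('leaf',[(240,220),(261,219)],8)
f('mouth',[(207.5,220),(297,216)],0)
f('inner',[(214,231),(291,229)],0)
f('front',[(150,222),(360,214.5)],0)
f('top',[(200,242),(303,240)],64)
```

```text
bar (243.5, 109.5) [567.5 -38.7]
bar (256, 109.5) [582.8 -40.7]
bar (245.5, 213.5) [ 551. -177.]
bar (256.5, 213.5) [ 566.1 -178.9]
leaf (240, 220) [ 541.  -189.4]
leaf (261, 219) [ 571.1 -191.7]
mouth (207.5, 220) [ 492.9 -187.1]
mouth (297, 216) [ 623.4 -197.2]
inner (214, 231) [ 499.2 -205.9]
inner (291, 229) [ 613. -217.]
front (150, 222) [ 408.5 -179.7]
front (360, 214.5) [ 714.4 -206.3]
top (200, 242) [ 493.7 -187.7]
top (303, 240) [ 621.5 -201. ]
```

Run:
```python
from h import *
plan([568.3,-96,40],-.12)
```

```text
at [ 572.9 -102.6  239.9] psi -0.122 tilt 0.26 n 5
40.0 1.1 -0.9 -0.0 -0.001 -0.0 ;
40.0 1.2 -0.9 -0.0 -0.001 -0.0 ;
40.0 1.2 -1.0 -0.0 -0.001 -0.0 ;
40.0 1.2 -1.0 -0.0 -0.001 -0.0 ;
40.0 1.2 -1.0 -0.0 -0.001 -0.0 ;
```

```bash
python3 -m handwheel '1 40 1.2 -1 0 0 0;1 40 1.2 -1 0 0 0;1 40 1.2 -1 0 0 0;1 40 1.2 -1 0 0 0;1 30 1.2 -1 0 0 0;1 0 0 0 0 0 0'
python3 - <<'E'
from h import *
plan([568.3,-96,13],-.12)
crop(get_image('wrist'),'pics/w2.png',130,80,380,330,3)
E
```

```text
clock: 2.6
eef_pos: [568.2, -87.1, 44.7]
tool_rot: [1.94, 1.562, 1.827]
force: [-0.1, 0.2, 0.4]
width: 85.3
at [568.2 -87.1  44.7] psi -0.112 tilt 0.48 n 1
31.6 -9.1 1.2 0.008 -0.003 -0.008 ;
```

View pics/w2.png

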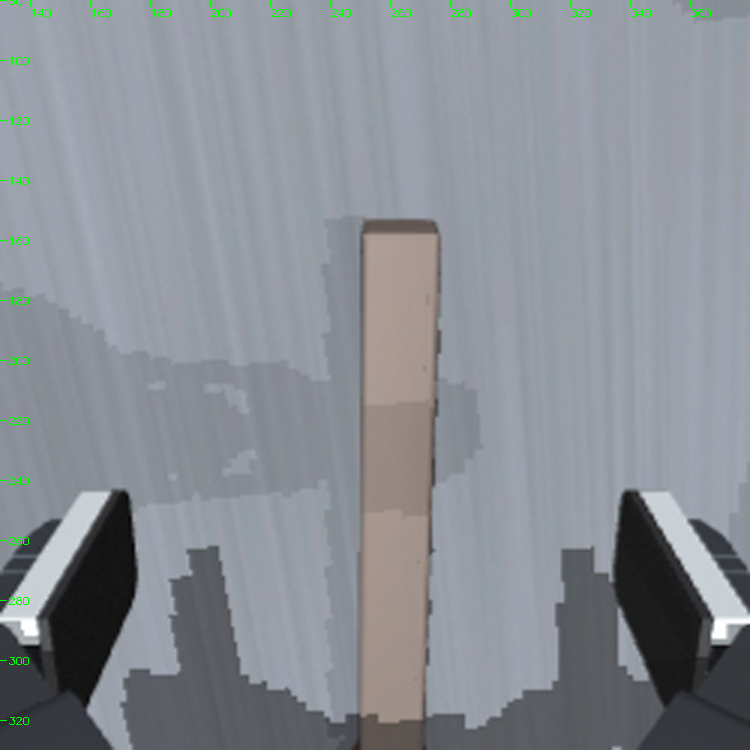

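```bash
python3 -m handwheel '1 16 -5 1.2 0 -0.003 -0.004;1 15 -4 0.5 0 0 -0.004;1 0 0 0 0 0 0'
python3 - <<'E'
from h import *
plan([568.3,-96,13],-.12); print(ctrl.read_state()['force'])
E
```

```text
clock: 2.95
eef_pos: [573.7, -95.5, 19.3]
tool_rot: [-0.031, 1.561, -0.14]
force: [0.0, -0.8, 0.8]
width: 85.6
at [573.7 -95.5  19.3] psi -0.109 tilt 0.59 n 1
6.2 -1.1 -5.4 0.011 0.01 0.0 ;
[ 0.00923849 -0.82856124  0.82713249]
```

```bash
python3 -m handwheel '1 6 -1 -5 0.01 0.01 0;1 0 0 0 0 0 0;1 0 0 0 0 0 0'
python3 - <<'E'
from h import *
plan([568.3,-96,13],-.12); print(ctrl.read_state()['force'])
E
```

```text
clock: 3.25
eef_pos: [570.2, -95.9, 15.7]
tool_rot: [0.005, 1.567, -0.115]
force: [-0.1, -1.0, 0.6]
width: 85.3
at [570.2 -95.9  15.7] psi -0.12 tilt 0.21 n 1
2.7 -0.4 -1.9 0.0 0.004 -0.0 ;
[-0.11801529 -0.97498776  0.57674094]
```

```bash
python3 -m handwheel '1 4 0 -2.2 0 0.004 0;-0.3 0 0 0 0 0 0;-1 0 0 0 0 0 0;-1 0 0 0 0 0 0;-1 0 0 0 0 0 0;-1 0 0 0 0 0 0'
```

```text
clock: 3.85
eef_pos: [569.4, -95.6, 13.0]
tool_rot: [0.014, 1.568, -0.105]
force: [2.6, -0.2, -1.1]
width: 14.2
```

```bash
python3 -m handwheel '-1 0 0 0 0 0 0;-1 0 0 0 0 0 0'
python3 - <<'E'
from h import *
crop(get_image('wrist'),'pics/w3.png',130,80,380,330,3)
plan([568.3+.119*57,-96+57,15],-.12)
E
```

```text
clock: 4.05
eef_pos: [569.5, -95.7, 13.0]
tool_rot: [0.006, 1.568, -0.113]
force: [0.1, 0.6, 0.7]
width: 14.5
at [569.4 -95.6  13. ] psi -0.119 tilt 0.16 n 2
-1.0 28.4 -0.6 0.001 0.001 -0.0 ;
-1.0 28.4 -0.6 0.001 0.001 -0.0 ;
```

View pics/w3.png

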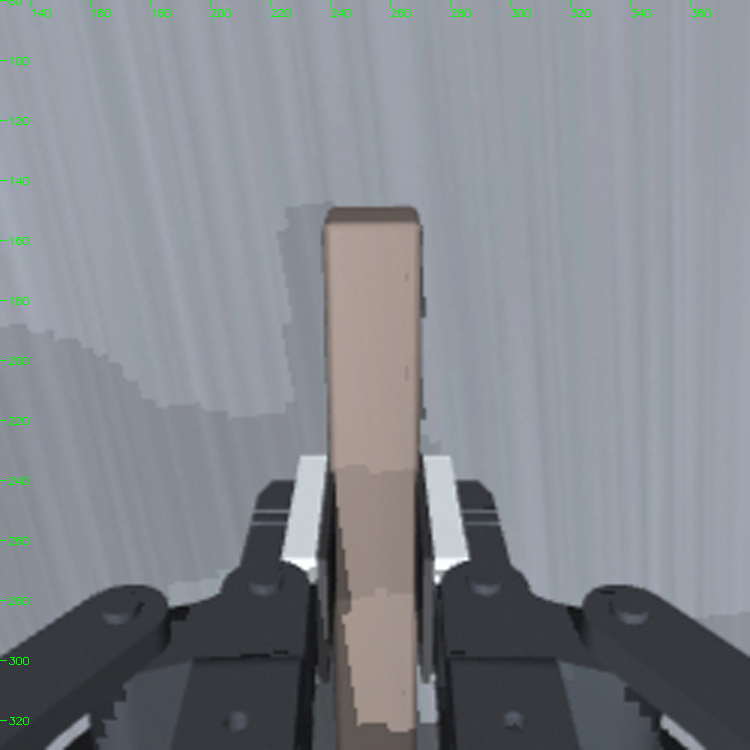

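Gripped. Draw the bar out 57 mm along its axis.

```bash
python3 -m handwheel '-1 -0.3 15 0 0 0 0;-1 -0.3 15 0 0 0 0;-1 -0.3 15 0 0 0 0;-1 0 15 0 0 0 0;-1 0 0 0 0 0 0'
python3 - <<'E'
from h import *
cv2.imwrite('pics/s3.png',get_image('scene')); crop(get_image('top'),'pics/t3.png',210,120,400,250,4)
print(ctrl.read_state()['force'])
E
```

```text
clock: 4.6
eef_pos: [576.0, -29.8, 13.0]
tool_rot: [0.796, 1.57, 0.677]
force: [1.4, 1.1, -0.4]
width: 14.0
[0.26133196 1.09711532 0.0258268 ]
```

View pics/t3.png

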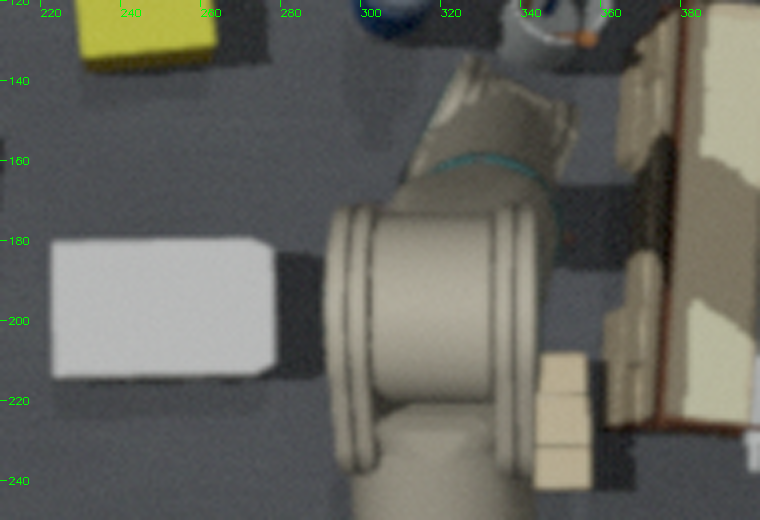

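```bash
python3 -m handwheel '-1 -25 0 0 0 0 0;-1 -40 0 0 0 0 0;-1 -40 0 0 0 0 0'
python3 - <<'E'
from h import *
def plan2(pos,psi,n):
    s=ctrl.read_state(); Rm=rot(s['tool_rot']); p=s['eef_pos'];a0=psi0(Rm)
    print(p,a0,s['qpos'])
    rv=R.from_matrix(Rm.T@Rt(psi)).as_rotvec(); Rc=Rm
    for i in range(n):
        print(*(Rc.T@((np.array(pos)-p)/n)).round(1),*(rv/n).round(3)); Rc=Rc@R.from_rotvec(rv/n).as_matrix()
plan2([465.5,426,130],1.544,13)
E
```

```text
clock: 5.0
eef_pos: [569.4, -31.5, 113.8]
tool_rot: [-3.065, 1.554, 3.097]
force: [0.8, 0.5, -2.7]
width: 13.9
[569.37645403 -31.5053109  113.81378113] -0.1214571098692136 [-0.23490587  0.72349377  0.3845932   1.84650638 -0.41183443  0.66845463
  0.27276165]
-1.1 34.0 -12.2 -0.128 -0.001 -0.001
-1.1 35.2 -7.8 -0.128 -0.001 -0.001
-1.2 35.9 -3.2 -0.128 -0.001 -0.001
-1.2 36.1 1.4 -0.128 -0.001 -0.001
-1.2 35.6 6.0 -0.128 -0.001 -0.001
-1.3 34.5 10.5 -0.128 -0.001 -0.001
-1.3 32.9 14.8 -0.128 -0.001 -0.001
-1.3 30.7 18.9 -0.128 -0.001 -0.001
-1.3 28.1 22.7 -0.128 -0.001 -0.001
-1.3 24.9 26.1 -0.128 -0.001 -0.001
-1.3 21.4 29.1 -0.128 -0.001 -0.001
-1.3 17.5 31.6 -0.128 -0.001 -0.001
-1.3 13.3 33.5 -0.128 -0.001 -0.001
```

```bash
python3 -m handwheel '-1 -1 34 -12 -0.128 0 0;-1 -1 35 -8 -0.128 0 0;-1 -1 36 -3 -0.128 0 0;-1 -1 36 1.5 -0.128 0 0;-1 -1 35.6 6 -0.128 0 0;-1 -1 34.5 10.5 -0.128 0 0;-1 -1 33 15 -0.128 0 0;-1 -1 30.7 19 -0.128 0 0'
cat >> h.py <<'E'
def plan2(pos,psi,n):
    s=ctrl.read_state(); Rm=rot(s['tool_rot']); p=s['eef_pos'];a0=psi0(Rm)
    print(p.round(1),a0.round(3),s['qpos'].round(2),s['force'].round(1),'w',round(s['width'],1))
    rv=R.from_matrix(Rm.T@Rt(psi)).as_rotvec(); Rc=Rm
    for i in range(n):
        print(*(Rc.T@((np.array(pos)-p)/n)).round(1),*(rv/n).round(3)); Rc=Rc@R.from_rotvec(rv/n).as_matrix()
E
python3 - <<'E'
from h import *
plan2([465.5,426,120],1.544,5)
E
```

```text
clock: 5.8
eef_pos: [503.5, 243.3, 124.5]
tool_rot: [2.956, 1.555, -2.408]
force: [0.6, -0.1, -3.7]
width: 14.3
[503.5 243.3 124.5] 0.92 [-0.6   0.67  0.15  1.87 -0.15  0.63  0.56] [ 0.6 -0.1 -3.7] w 14.3
0.6 28.2 24.5 -0.125 -0.003 -0.002
0.6 24.9 27.8 -0.125 -0.003 -0.002
0.7 21.3 30.7 -0.125 -0.003 -0.002
0.8 17.3 33.1 -0.125 -0.003 -0.002
0.8 13.0 35.0 -0.125 -0.003 -0.002
```

```bash
python3 -m handwheel '-1 0 28 24.5 -0.125 -0.003 0;-1 0 25 28 -0.125 -0.003 0;-1 0 21 30.7 -0.125 -0.003 0;-1 0 17 33 -0.125 -0.003 0;-1 0 13 35 -0.125 -0.003 0;-1 0 0 0 0 0 0'
python3 - <<'E'
from h import *
plan2([465.5,426,60],1.544,2)
crop(get_image('top'),'pics/t4.png',140,120,320,250,4)
cv2.imwrite('pics/w4.png',get_image('wrist'))
cv2.imwrite('pics/s4.png',get_image('scene'))
E
```

```text
clock: 6.4
eef_pos: [457.1, 432.8, 119.7]
tool_rot: [1.502, 1.555, 3.077]
force: [-1.2, 0.9, -2.6]
width: 14.5
[457.1 432.8 119.7] 1.575 [-0.79  0.74 -0.02  1.67 -0.    0.74  0.78] [-1.2  0.9 -2.6] w 14.5
29.8 -4.7 -3.5 0.015 0.0 -0.008
29.8 -4.5 -3.4 0.015 0.0 -0.008
```

View pics/w4.png

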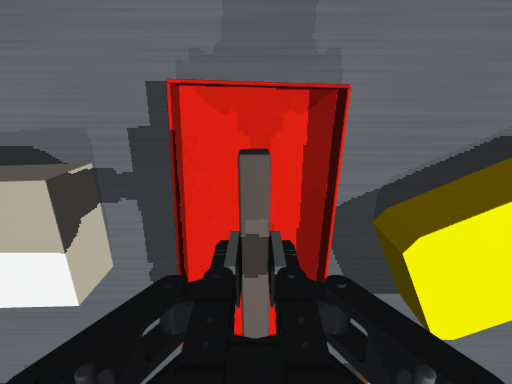

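View pics/s4.png

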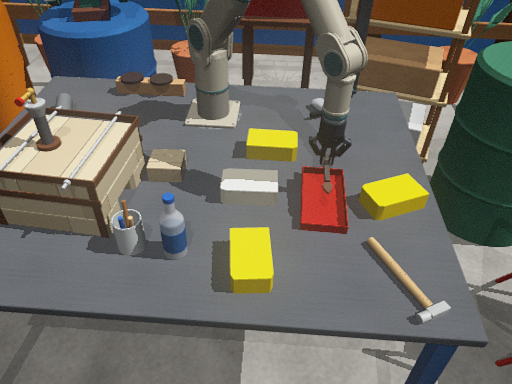

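```bash
python3 -m handwheel '-1 30 -5 -3.5 0.015 0 -0.008;-1 30 -4 -3 0.01 0 0;-1 0 0 0 0 0 0'
python3 - <<'E'
from h import *
print(px2w('wrist',168,80,30)[:2], px2w('wrist',349,86,30)[:2])
plan2([465.5,426,18],1.544,3)
E
```

```text
clock: 6.85
eef_pos: [472.5, 410.8, 58.5]
tool_rot: [2.84, 1.559, -1.915]
force: [-0.2, -0.9, -2.8]
width: 13.8
[379.79798903 368.05702955] [387.10349426 466.30380057]
[472.5 410.8  58.5] 1.529 [-0.77  0.83  0.01  1.71  0.    0.62  0.77] [-0.2 -0.9 -2.8] w 13.8
13.4 2.5 5.1 -0.005 -0.004 -0.001
13.5 2.5 5.1 -0.005 -0.004 -0.001
13.5 2.5 5.0 -0.005 -0.004 -0.001
```

```bash
python3 -m handwheel '-1 0 6 13 -0.015 0 0;-1 0 0 0 0 0 0;-1 0 0 0 0 0 0'
python3 - <<'E'
from h import *
plan2([465.5,426,19],1.544,3)
p=camera_params('wrist');w=get_image('wrist');cv2.imwrite('pics/w5.png',w)
E
```

```text
clock: 7.15
eef_pos: [468.6, 423.4, 60.7]
tool_rot: [2.956, 1.559, -1.787]
force: [0.5, -0.1, -3.7]
width: 14.0
[468.6 423.4  60.7] 1.541 [-0.79  0.83  0.01  1.69  0.    0.63  0.76] [ 0.5 -0.1 -3.7] w 14.0
13.9 1.0 1.0 -0.001 -0.004 -0.001
13.9 1.0 0.9 -0.001 -0.004 -0.001
13.9 1.0 0.9 -0.001 -0.004 -0.001
```

View pics/w5.png

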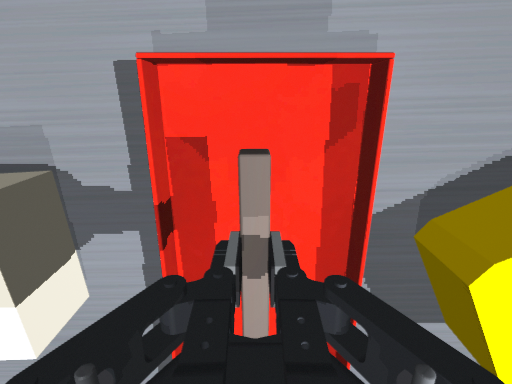

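```bash
python3 -m handwheel '-1 14 1 3 0 -0.004 0;-1 14 1 2 0 -0.004 0;-1 10 1 1 0 -0.004 0;-1 0 0 0 0 0 0;-1 0 0 0 0 0 0'
python3 - <<'E'
from h import *
plan2([466,428,17],1.544,1)
E
```

```text
clock: 7.7
eef_pos: [464.9, 431.5, 20.5]
tool_rot: [0.328, 1.566, 1.871]
force: [-0.4, 0.7, -3.8]
width: 14.4
[464.9 431.5  20.5] 1.542 [-0.79  0.89 -0.    1.7  -0.    0.55  0.75] [-0.4  0.7 -3.8] w 14.4
3.5 -1.2 -3.5 -0.002 0.004 -0.001
```

```bash
python3 -m handwheel '-1 4.5 0 -1 0 0 0;-1 0 0 0 0 0 0;-1 0 0 0 0 0 0'
python3 - <<'E'
from h import *
plan2([466,428,16],1.544,1)
E
```

```text
clock: 8.0
eef_pos: [465.5, 431.1, 16.4]
tool_rot: [0.036, 1.565, 1.578]
force: [0.0, -0.1, -3.8]
width: 14.2
[465.5 431.1  16.4] 1.542 [-0.79  0.89 -0.    1.71 -0.    0.54  0.76] [ 0.  -0.1 -3.8] w 14.2
0.4 -0.6 -3.0 -0.002 0.006 -0.0
```

Force still shows the bar's weight, so it isn't yet on the floor.

```bash
python3 -m handwheel '-1 2 0 0 0 0.003 0;-1 0 0 0 0 0 0;-1 0 0 0 0 0 0'
python3 - <<'E'
from h import *
plan2([466,428,14],1.544,1)
E
```

```text
clock: 8.3
eef_pos: [466.3, 431.2, 16.7]
tool_rot: [-0.316, 1.567, 1.226]
force: [-0.2, -0.2, -3.5]
width: 14.3
[466.3 431.2  16.7] 1.542 [-0.79  0.9  -0.    1.7  -0.    0.54  0.75] [-0.2 -0.2 -3.5] w 14.3
2.7 0.2 -3.2 -0.002 0.003 0.001
```

```bash
python3 -m handwheel '-1 3 0 0 0 0.002 0;-1 1.5 0 0 0 0 0;-1 0 0 0 0 0 0'
```

```text
clock: 8.6
eef_pos: [466.6, 431.4, 16.4]
tool_rot: [-0.812, 1.569, 0.729]
force: [1.0, -0.1, -3.7]
width: 14.2
```

```bash
python3 -m handwheel '-1 3 0 0 0 0 0'; python3 -m handwheel '-1 3 0 0 0 0 0';python3 -m handwheel '-1 0 0 0 0 0 0'
python3 - <<'E'
from h import *
w=get_image('wrist');cv2.imwrite('pics/w6.png',w)
E
```

```text
clock: 8.7
eef_pos: [466.8, 431.6, 15.8]
tool_rot: [-0.824, 1.568, 0.717]
force: [-7.6, -6.9, 39.9]
width: 14.5
clock: 8.8
eef_pos: [466.9, 431.6, 15.9]
tool_rot: [-0.843, 1.568, 0.698]
force: [-6.9, -5.5, 28.6]
width: 14.0
clock: 8.9
eef_pos: [467.0, 431.7, 16.7]
tool_rot: [-0.824, 1.568, 0.717]
force: [0.3, 0.2, -2.7]
width: 14.4
```

View pics/w6.png

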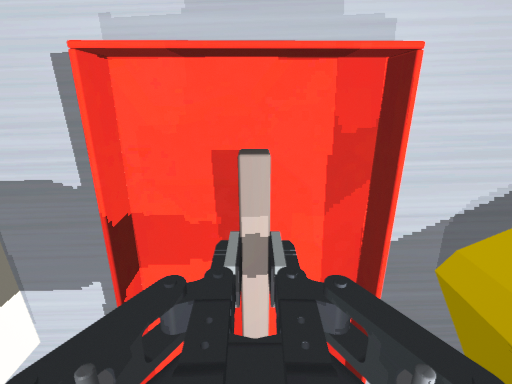

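```bash
python3 -m handwheel '0 0 0 0 0 0 0;0 0 0 0 0 0 0;0 0 0 0 0 0 0;0 -20 0 0 0 0 0;0 -40 0 0 0 0 0;0 -45 0 0 0 0 0;0 -30 0 0 0 0 0;0 0 0 0 0 0 0'
python3 - <<'E'
from h import *
w=get_image('wrist');cv2.imwrite('pics/w7.png',w);crop(get_image('top'),'pics/t7.png',140,130,330,250,4)
E
```

```text
clock: 9.75
eef_pos: [467.6, 431.6, 152.3]
tool_rot: [-1.269, 1.569, 0.272]
force: [0.7, 0.6, 0.8]
width: 42.7
```

View pics/w7.png

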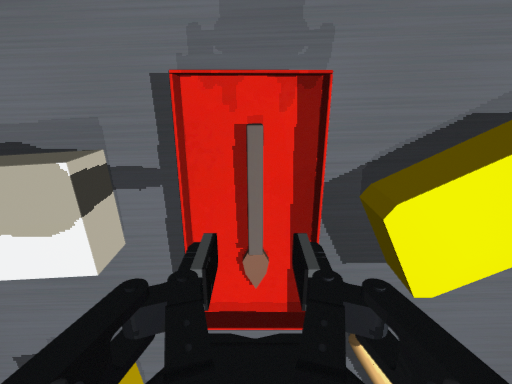

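View pics/t7.png

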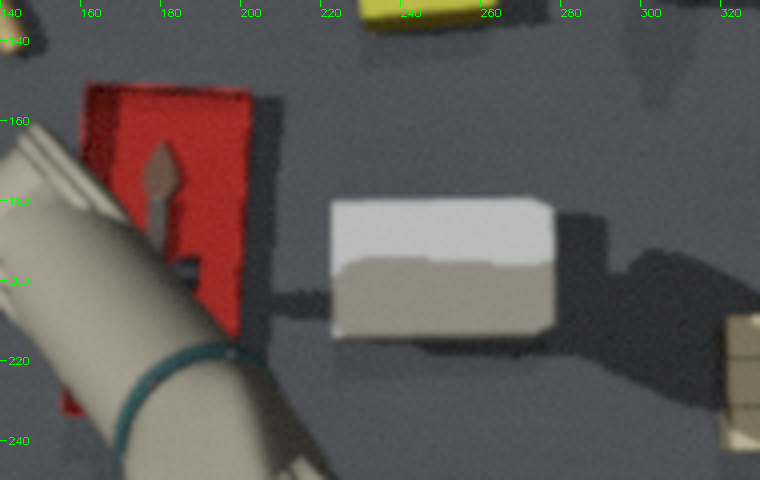

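```bash
cat >> h.py <<'E'
P0=np.array([558,-192.5]); TH=.088
ax=np.array([np.sin(TH),np.cos(TH)]); pe=np.array([np.cos(TH),-np.sin(TH)])
PSI_S=np.pi/2-TH   # jaws along axis
def W(s,p): return P0+s*ax+p*pe
def SP(xy): d=np.array(xy)[:2]-P0; return (d@ax).round(1),(d@pe).round(1)
E
python3 - <<'E'
from h import *
print(W(372,-190))
plan2([*W(372,-190),150],PSI_S,5)
E
```

```text
[401.42897046 194.7589737 ]
[465.7 429.9 148.6] 1.541 [-0.79  0.71  0.01  1.65 -0.    0.79  0.75] [-0.6 -0.5  0.2] w 42.5
-0.1 11.4 -47.4 0.012 -0.001 -0.001
-0.1 10.9 -47.5 0.012 -0.001 -0.001
-0.2 10.3 -47.7 0.012 -0.001 -0.001
-0.2 9.8 -47.8 0.012 -0.001 -0.001
-0.2 9.2 -47.9 0.012 -0.001 -0.001
```

```bash
python3 -m handwheel '1 0 11.5 -47 0.012 0 0;1 0 11 -47 0.012 0 0;1 0 10.5 -47 0.012 0 0;1 0 10 -47 0.012 0 0;1 0 9.5 -42 0.012 0 0;1 0 0 0 0 0 0;1 0 0 0 0 0 0'
python3 - <<'E'
from h import *
plan2([*W(372,-190),40],PSI_S,3)
crop(get_image('top'),'pics/t8.png',200,130,350,250,5)
cv2.imwrite('pics/w8.png',get_image('wrist'))
E
```

```text
clock: 10.55
eef_pos: [391.2, 192.8, 139.0]
tool_rot: [2.232, 1.548, -2.571]
force: [-0.3, 1.1, 0.3]
width: 85.5
[391.2 192.8 139. ] 1.48 [-0.52  0.51 -0.    2.17  0.01  0.48  0.95] [-0.3  1.1  0.3] w 85.5
32.9 -3.9 1.4 -0.001 -0.005 -0.006
33.0 -3.7 1.3 -0.001 -0.005 -0.006
33.0 -3.5 1.1 -0.001 -0.005 -0.006
```

View pics/w8.png

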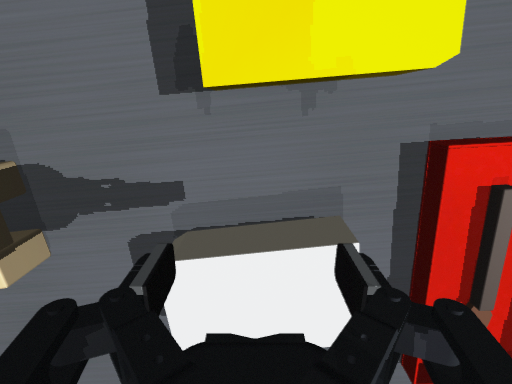

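Run:
```python
from h import *
for u,v,z in [(176,236,0),(340,217,0),(176,259,60),(358,242,60)]:
    P=px2w('wrist',u,v,z)[:2]; print(P.round(1),SP(P))
```

```text
[443.2 101.7] (np.float64(282.9), np.float64(-140.2))
[435.5 279. ] (np.float64(458.9), np.float64(-163.5))
[436.5 120.1] (np.float64(300.7), np.float64(-148.5))
[432.8 277.7] (np.float64(457.4), np.float64(-166.1))
```

```bash
python3 -m handwheel '1 33 0 0 0 -0.006 -0.006;1 33 0 0 0 -0.006 -0.006;1 30 0 0 0 -0.004 -0.004;1 0 0 0 0 0 0;1 0 0 0 0 0 0'
python3 - <<'E'
from h import *
plan2([*W(372,-194),14],PSI_S,1); print(SP(ctrl.read_state()['eef_pos']))
E
```

```text
clock: 11.15
eef_pos: [391.8, 196.3, 57.7]
tool_rot: [2.581, 1.56, -2.211]
force: [0.1, -0.0, 0.2]
width: 85.6
[391.8 196.3  57.7] 1.491 [-0.47  0.68 -0.08  2.22  0.23  0.26  0.73] [ 0.1 -0.   0.2] w 85.6
43.7 -5.9 -0.3 0.008 -0.009 -0.006
(np.float64(372.7), np.float64(-199.7))
```

```bash
python3 -m handwheel '1 15 -4 0 0.005 -0.008 -0.006;1 15 -4 0 0 0 0;1 0 0 0 0 0 0'
python3 - <<'E'
from h import *
plan2([*W(372,-194),14],PSI_S,1); print(SP(ctrl.read_state()['eef_pos']))
E
```

```text
clock: 11.45
eef_pos: [401.5, 198.2, 31.4]
tool_rot: [-1.812, 1.567, -0.323]
force: [0.4, -0.0, -0.4]
width: 85.1
[401.5 198.2  31.4] 1.489 [-0.38  0.75 -0.2   2.22  0.65  0.23  0.32] [ 0.4 -0.  -0.4] w 85.1
17.3 3.9 -3.4 0.006 -0.001 0.004
(np.float64(375.4), np.float64(-190.2))
```

```bash
python3 -m handwheel '1 3 -6 0 0.004 0 0;1 3 -6 0 0 0 0;1 3 -6 0 0 0 0;1 2 -6 0 0 0 0'
python3 - <<'E'
from h import *
plan2([*W(372,-160),14],PSI_S,1); print(SP(ctrl.read_state()['eef_pos']))
cv2.imwrite('pics/w9.png',get_image('wrist'))
E
```

```text
clock: 11.85
eef_pos: [426.2, 198.0, 22.4]
tool_rot: [-1.587, 1.566, -0.099]
force: [-4.9, 1.1, 3.4]
width: 85.5
[426.2 198.   22.4] 1.488 [-0.34  0.78 -0.23  2.16  0.65  0.27  0.35] [-4.9  1.1  3.4] w 85.5
8.4 -5.5 -5.5 0.005 -0.0 0.005
(np.float64(377.5), np.float64(-165.6))
```

View pics/w9.png

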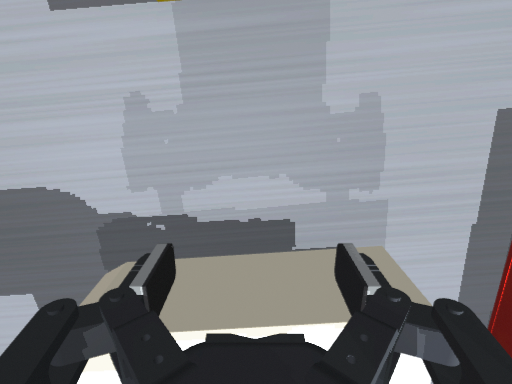

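```bash
python3 -m handwheel '1 2 -8 0 0.003 0 0.003;1 2 -8 0 0 0 0;1 1 -8 0 0 0 0;1 0 -8 0 0 0 0;1 0 -8 0 0 0 0'
python3 - <<'E'
from h import *
plan2([*W(372,-70),16],PSI_S,5); print(SP(ctrl.read_state()['eef_pos']))
E
```

```text
clock: 12.4
eef_pos: [460.8, 194.3, 17.0]
tool_rot: [2.007, 1.56, -2.789]
force: [-6.5, 1.0, 4.9]
width: 85.7
[460.8 194.3  17. ] 1.487 [-0.26  0.81 -0.29  2.07  0.63  0.36  0.42] [-6.5  1.   4.9] w 85.7
0.1 -12.2 -1.0 0.001 -0.001 -0.002
0.1 -12.2 -1.0 0.001 -0.001 -0.002
0.1 -12.2 -1.0 0.001 -0.001 -0.002
0.1 -12.2 -1.0 0.001 -0.001 -0.002
0.2 -12.2 -1.0 0.001 -0.001 -0.002
(np.float64(376.7), np.float64(-130.9))
```

```bash
python3 -m handwheel '1 0 -8 0 0.003 0 0;1 0 -8 0 0 0 0;1 0 -8 0 0 0 0;1 0 -8 0 0 0 0;1 0 -8 0 0 0 0;1 0 -6 0 0 0 0'
python3 - <<'E'
from h import *
plan2([*W(372,-70),16],PSI_S,2); print(SP(ctrl.read_state()['eef_pos']))
crop(get_image('top'),'pics/t9.png',200,130,350,250,5)
E
```

```text
clock: 13.0
eef_pos: [496.2, 189.3, 16.8]
tool_rot: [1.938, 1.539, -2.862]
force: [-6.8, 1.1, 5.2]
width: 85.3
[496.2 189.3  16.8] 1.483 [-0.18  0.85 -0.36  1.96  0.6   0.47  0.5 ] [-6.8  1.1  5.2] w 85.3
0.0 -12.6 -1.4 0.0 -0.006 -0.015
0.2 -12.6 -1.4 0.0 -0.006 -0.015
(np.float64(374.8), np.float64(-95.1))
```

View pics/t9.png

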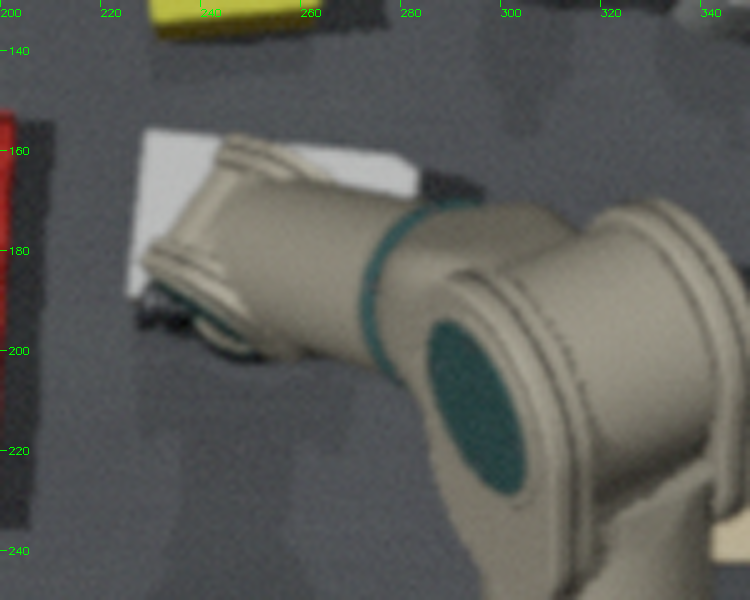

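Run:
```python
from h import *
for u,v in [(228.5,156),(225,189),(277.5,160.5)]:
    P=px2w('top',u,v,60)[:2]; print(P.round(1),SP(P))
```

```text
[625.4 263.2] (np.float64(459.9), np.float64(27.1))
[515.5 272.4] (np.float64(459.4), np.float64(-83.2))
[613.  101.2] (np.float64(297.4), np.float64(29.0))
```

```bash
python3 -m handwheel '1 0 -8 -0.5 0 -0.005 -0.01;1 0 -7 0 0 0 0;1 0 -6 0 0 0 0;1 0 -3 0 0 0 0;1 0 0 0 0 0 0'
python3 - <<'E'
from h import *
plan2([*W(372,-67.5),16],PSI_S,1); print(SP(ctrl.read_state()['eef_pos']))
E
```

```text
clock: 13.55
eef_pos: [514.7, 186.5, 16.8]
tool_rot: [1.84, 1.538, -2.963]
force: [-0.8, 1.0, 1.0]
width: 85.6
[514.7 186.5  16.8] 1.481 [-0.15  0.86 -0.38  1.91  0.59  0.51  0.54] [-0.8  1.   1. ] w 85.6
0.5 -9.0 -1.7 -0.002 -0.009 -0.032
(np.float64(373.7), np.float64(-76.5))
```

```bash
python3 -m handwheel '1 0 -6 0 0 -0.005 -0.015;1 0 -5 0 0 0 0;1 0 -1 0 0 0 0;1 0 0 0 0 0 0'
python3 - <<'E'
from h import *
plan2([*W(372,-67.5),16],PSI_S,1); print(SP(ctrl.read_state()['eef_pos']))
E
```

```text
clock: 13.95
eef_pos: [523.0, 185.3, 16.5]
tool_rot: [1.802, 1.547, -3.001]
force: [-2.0, 0.6, 0.8]
width: 85.5
[523.  185.3  16.5] 1.48 [-0.15  0.86 -0.38  1.9   0.59  0.51  0.54] [-2.   0.6  0.8] w 85.5
0.5 -0.6 -1.3 -0.003 -0.005 -0.023
(np.float64(373.3), np.float64(-68.1))
```

Good. Back off, lift, then go behind the brick, turning the jaws across.

```bash
python3 -m handwheel '1 0 15 0 0 0 0;1 0 15 0 0 0 0;1 -40 0 0 0 0 0;1 -48 0 0 0 0 0;0.3 -48 0 0 0 0 0;0.3 0 0 0 0 0 0'
python3 - <<'E'
from h import *
print(W(508,0))
plan2([*W(508,0),150],-TH,11)
E
```

```text
clock: 14.55
eef_pos: [500.5, 185.7, 156.0]
tool_rot: [1.973, 1.552, -2.835]
force: [0.8, 1.0, 0.0]
width: 58.7
[602.64632437 313.53429303]
[500.5 185.7 156. ] 1.475 [-0.06  0.63 -0.53  1.9   0.45  0.75  0.63] [0.8 1.  0. ] w 58.7
0.3 -8.1 12.5 0.142 -0.002 -0.001
0.3 -6.3 13.5 0.142 -0.002 -0.001
0.4 -4.3 14.2 0.142 -0.002 -0.001
0.4 -2.3 14.7 0.142 -0.002 -0.001
0.4 -0.2 14.9 0.142 -0.002 -0.001
0.4 2.0 14.8 0.142 -0.002 -0.001
0.5 4.0 14.3 0.142 -0.002 -0.001
0.5 6.0 13.6 0.142 -0.002 -0.001
0.5 7.9 12.6 0.142 -0.002 -0.001
0.5 9.6 11.4 0.142 -0.002 -0.001
0.5 11.1 9.9 0.142 -0.002 -0.001
```

```bash
python3 -m handwheel '0.2 0 -8 12.5 0.142 0 0;0.2 0 -6.3 13.5 0.142 0 0;0.2 0 -4.3 14 0.142 0 0;0.2 0 -2.3 14.7 0.142 0 0;0.2 0 0 15 0.142 0 0;0.2 0 2 14.8 0.142 0 0;0.2 0 4 14.3 0.142 0 0;0.2 0 6 13.6 0.142 0 0;0.2 0 8 12.6 0.142 0 0;0.2 0 9.6 11.4 0.142 0 0'
python3 - <<'E'
from h import *
plan2([*W(510,0),150],-TH,2)
E
```

```text
clock: 15.55
eef_pos: [609.7, 291.3, 152.6]
tool_rot: [-1.82, 1.555, -1.837]
force: [0.2, 0.1, -0.1]
width: 51.3
[609.7 291.3 152.6] -0.017 [-0.44  0.76 -0.09  1.51  0.09  0.89 -0.58] [ 0.2  0.1 -0.1] w 51.3
1.1 12.1 -3.6 0.036 -0.002 0.008
1.2 11.9 -4.1 0.036 -0.002 0.008
```

```bash
python3 -m handwheel '0.2 0 12 -3.6 0.036 0 0.008;0.2 0 12 -4 0.03 0 0.008;0.2 0 0 0 0 0 0;0.2 0 0 0 0 0 0'
python3 - <<'E'
from h import *
plan2([*W(510,0),50],-TH,3);print(SP(ctrl.read_state()['eef_pos']))
crop(get_image('top'),'pics/t10.png',200,120,350,240,5)
p=camera_params('wrist');print(p['eye']);cv2.imwrite('pics/w10.png',get_image('wrist'))
E
```

```text
clock: 15.95
eef_pos: [607.0, 314.8, 149.9]
tool_rot: [-1.064, 1.567, -1.154]
force: [-0.1, -0.5, 0.4]
width: 51.3
[607.  314.8 149.9] -0.089 [-0.48  0.77 -0.07  1.49  0.07  0.88 -0.67] [-0.1 -0.5  0.4] w 51.3
33.3 0.2 -1.5 -0.0 0.001 0.001
33.3 0.2 -1.5 -0.0 0.001 0.001
33.3 0.1 -1.4 -0.0 0.001 0.001
(np.float64(509.7), np.float64(4.3))
[612.95036883 397.59442942 283.62752716]
```

View pics/w10.png

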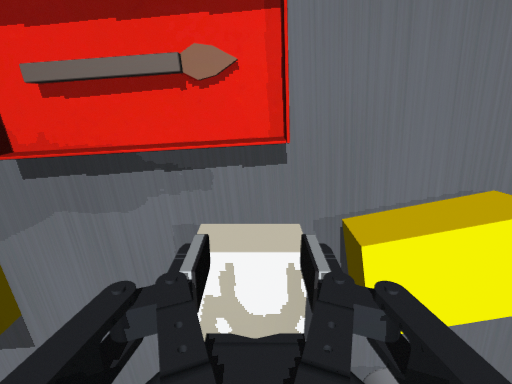

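View pics/t10.png

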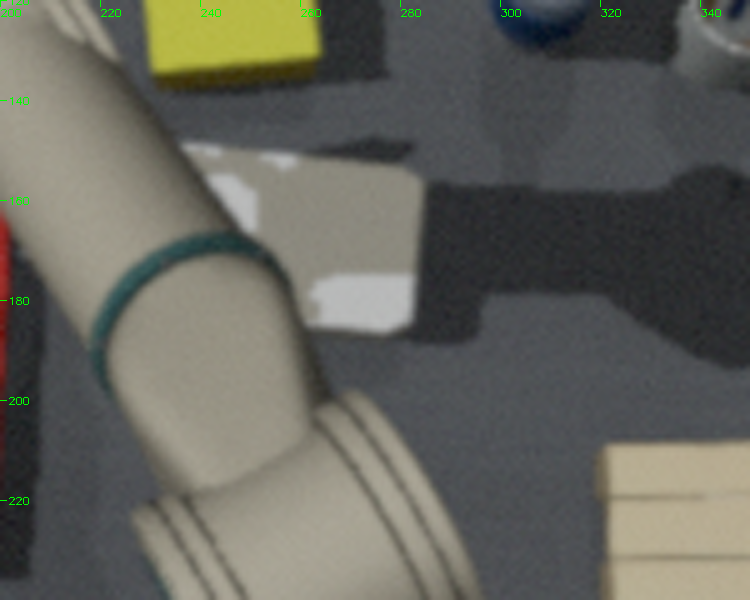

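Run:
```python
from h import *
for u,v in [(278,153),(274.5,186.8),(238.5,148.8)]:
    P=px2w('top',u,v,60)[:2]; print('t',P.round(1),SP(P))
for u,v,z in [(203,224,0),(300,224,0),(304,252,60)]:
    P=px2w('wrist',u,v,z)[:2]; print('w',P.round(1),SP(P))
```

```text
t [638.2  99.8] (np.float64(298.2), np.float64(54.2))
t [525.3 110.3] (np.float64(298.8), np.float64(-59.2))
t [650.2 230.6] (np.float64(429.6), np.float64(54.6))
w [543.8 266.5] (np.float64(456.0), np.float64(-54.5))
w [651.7 256.7] (np.float64(455.7), np.float64(53.9))
w [646.1 257.9] (np.float64(456.4), np.float64(48.1))
```

```bash
python3 -m handwheel '0.2 33 0 -1.6 0 0 0;0.2 33 0 -1.6 0 0 0;0.2 30 0 -1.2 0 0 0;0.2 25 -2 -1 0 0 0;0.2 0 0 0 0 0 0;0.2 0 0 0 0 0 0'
python3 - <<'E'
from h import *
plan2([*W(480,-1),16],-TH,2);print(SP(ctrl.read_state()['eef_pos']))
E
```

```text
clock: 16.65
eef_pos: [606.8, 308.2, 28.1]
tool_rot: [-0.297, 1.561, -0.391]
force: [0.3, 0.1, 0.4]
width: 51.0
[606.8 308.2  28.1] -0.093 [-0.48  0.92 -0.06  1.56  0.09  0.65 -0.68] [0.3 0.1 0.4] w 51.0
6.1 -11.5 -2.8 -0.003 0.004 0.001
6.1 -11.5 -2.8 -0.003 0.004 0.001
(np.float64(503.1), np.float64(4.6))
```

```bash
python3 -m handwheel '0.2 6 -10 -3 -0.003 0.004 0;0.2 6 -10 -3 0 0.003 0;0.2 0 -4 0 0 0 0;0.2 0 -4 0 0 0 0;0.2 0 -4 0 0 0 0'
python3 - <<'E'
from h import *
plan2([*W(400,-1),15],-TH,8);print(SP(ctrl.read_state()['eef_pos']))
E
```

```text
clock: 17.15
eef_pos: [600.6, 274.6, 20.3]
tool_rot: [0.1, 1.563, 0.009]
force: [1.2, 4.5, -1.9]
width: 51.7
[600.6 274.6  20.3] -0.091 [-0.44  0.91 -0.06  1.63  0.09  0.59 -0.64] [ 1.2  4.5 -1.9] w 51.7
0.7 -8.6 -0.3 -0.0 0.001 -0.0
0.7 -8.6 -0.3 -0.0 0.001 -0.0
0.7 -8.6 -0.3 -0.0 0.001 -0.0
0.7 -8.6 -0.3 -0.0 0.001 -0.0
0.7 -8.6 -0.3 -0.0 0.001 -0.0
0.7 -8.6 -0.3 -0.0 0.001 -0.0
0.7 -8.6 -0.3 -0.0 0.001 -0.0
0.7 -8.6 -0.3 -0.0 0.001 -0.0
(np.float64(469.1), np.float64(1.3))
```

```bash
python3 -m handwheel '0.2 1 -8 -0.3 0 0.001 0;0.2 1 -9 -0.3 0 0.001 0;0.2 1 -9 -0.3 0 0 0;0.2 0 -9 0 0 0 0;0.2 0 -9 0 0 0 0;0.2 0 -9 0 0 0 0;0.2 0 -9 0 0 0 0;0.2 0 -9 0 0 0 0'
python3 - <<'E'
from h import *
plan2([*W(300,-1),15],-TH,10);print(SP(ctrl.read_state()['eef_pos']))
E
```

```text
clock: 17.95
eef_pos: [595.6, 209.6, 20.0]
tool_rot: [0.87, 1.549, 0.785]
force: [0.9, 5.4, 1.5]
width: 51.3
[595.6 209.6  20. ] -0.085 [-0.33  0.88 -0.08  1.73  0.11  0.51 -0.56] [0.9 5.4 1.5] w 51.3
0.3 -10.4 -0.3 0.0 0.001 -0.002
0.3 -10.4 -0.3 0.0 0.001 -0.002
0.4 -10.4 -0.3 0.0 0.001 -0.002
0.4 -10.4 -0.3 0.0 0.001 -0.002
0.4 -10.4 -0.3 0.0 0.001 -0.002
0.4 -10.4 -0.3 0.0 0.001 -0.002
0.4 -10.4 -0.3 0.0 0.001 -0.002
0.4 -10.4 -0.3 0.0 0.001 -0.002
0.5 -10.4 -0.3 0.0 0.001 -0.002
0.5 -10.4 -0.3 0.0 0.001 -0.002
(np.float64(403.8), np.float64(2.1))
```

```bash
python3 -m handwheel '0.2 0.5 -10 -0.4 0 0.001 -0.01;0.2 0.5 -10 -0.3 0 0.001 -0.01;0.2 0.5 -10 -0.3 0 0 0;0.2 0 -10 -0.3 0 0 0;0.2 0 -10 -0.3 0 0 0;0.2 0 -10 -0.3 0 0 0;0.2 0 -10 0 0 0 0;0.2 0 -9 0 0 0 0;0.2 0 -5 0 0 0 0'
python3 - <<'E'
from h import *
plan2([*W(230,-1),15],-TH,10);print(SP(ctrl.read_state()['eef_pos']))
crop(get_image('top'),'pics/t11.png',230,120,400,240,4)
cv2.imwrite('pics/s11.png',get_image('scene'))
E
```

```text
clock: 18.85
eef_pos: [585.4, 117.7, 18.5]
tool_rot: [-0.496, 1.558, -0.582]
force: [0.1, 4.9, 1.3]
width: 51.3
[585.4 117.7  18.5] -0.086 [-0.2   0.86 -0.08  1.82  0.15  0.46 -0.48] [0.1 4.9 1.3] w 51.3
0.4 -8.1 -0.1 0.0 0.001 0.001
0.4 -8.1 -0.1 0.0 0.001 0.001
0.4 -8.1 -0.1 0.0 0.001 0.001
0.4 -8.1 -0.1 0.0 0.001 0.001
0.4 -8.1 -0.1 0.0 0.001 0.001
0.4 -8.1 -0.1 0.0 0.001 0.001
0.4 -8.1 -0.1 0.0 0.001 0.001
0.4 -8.1 -0.1 0.0 0.001 0.001
0.4 -8.1 -0.1 0.0 0.001 0.001
0.4 -8.1 -0.1 0.0 0.001 0.001
(np.float64(311.4), np.float64(0.1))
```

View pics/t11.png

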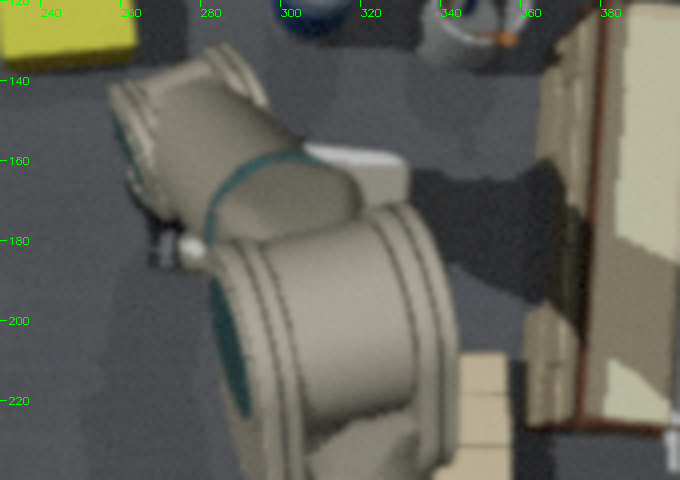

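View pics/s11.png

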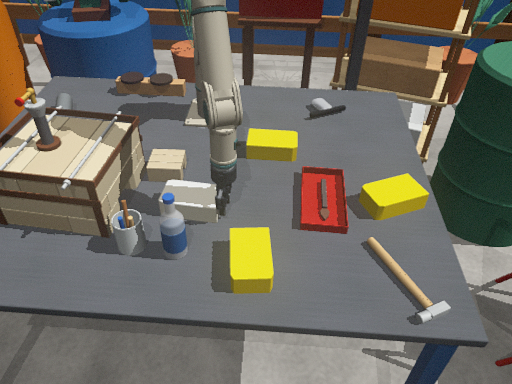

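Run:
```python
from h import *
for u,v in [(303,156),(325,158.3),(330,161),(274.5,185)]:
    P=px2w('top',u,v,60)[:2]; print('t',P.round(1),SP(P))
```

```text
t [629.4  17.1] (np.float64(215.1), np.float64(52.7))
t [622.9 -55.6] (np.float64(142.1), np.float64(52.6))
t [614.1 -72.1] (np.float64(124.9), np.float64(45.3))
t [531.3 110.4] (np.float64(299.4), np.float64(-53.2))
```

```bash
python3 -m handwheel '0.2 0.5 -9 0 0 0 0;0.2 0.5 -10 0 0 0 0;0.2 0 -10 0 0 0 0;0.2 0 -10 0 0 0 0;0.2 0 -10 0 0 0 0;0.2 0 -10 0 0 0 0;0.2 0 -10 0 0 0 0;0.2 0 -9 0 0 0 0;0.2 0 -5 0 0 0 0'
python3 - <<'E'
from h import *
plan2([*W(190,-1),15],-TH,5);print(SP(ctrl.read_state()['eef_pos']))
crop(get_image('top'),'pics/t12.png',230,120,400,240,4)
E
```

```text
clock: 19.85
eef_pos: [577.1, 31.1, 17.4]
tool_rot: [-0.431, 1.56, -0.514]
force: [0.6, 4.4, 1.6]
width: 51.2
[577.1  31.1  17.4] -0.083 [-0.05  0.84 -0.1   1.87  0.19  0.42 -0.37] [0.6 4.4 1.6] w 51.2
0.5 -6.9 -0.1 0.001 0.002 0.001
0.5 -6.9 -0.1 0.001 0.002 0.001
0.5 -6.9 -0.1 0.001 0.002 0.001
0.5 -6.9 -0.1 0.001 0.002 0.001
0.5 -6.9 -0.1 0.001 0.002 0.001
(np.float64(224.4), np.float64(-0.6))
```

View pics/t12.png

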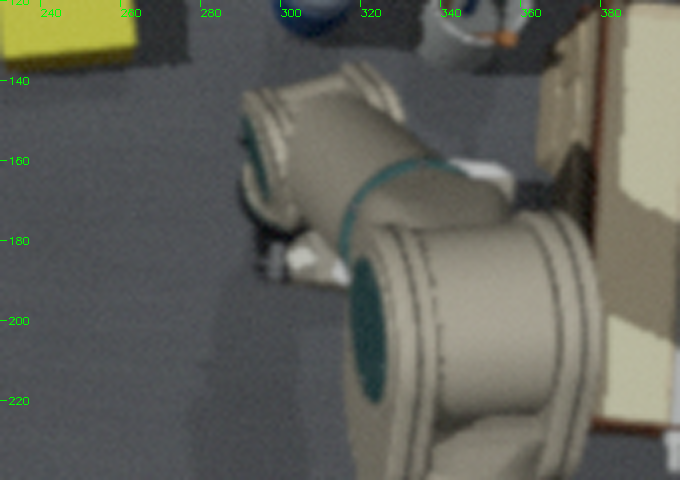

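```bash
python3 - <<'E'
from h import *
for u,v in [(343,160),(353,161.2),(357,164.5),(305,190),(313,191)]:
    P=px2w('top',u,v,60)[:2]; print('t',P.round(1),SP(P))
E
python3 -m handwheel '0.2 0.5 -6 0 0 0 0;0.2 0.3 -6 0 0 0 0;0.2 0 -6 0 0 0 0'; python3 -m handwheel '0.2 0 -6 0 0 0 0;0.2 0 -5 0 0 0 0'; python3 -m handwheel '0.2 0 -5 0 0 0 0;0.2 0 -5 0 0 0 0'
```

```text
t [ 618.2 -115.1] (np.float64(82.4), np.float64(53.1))
t [ 614.7 -148.1] (np.float64(49.2), np.float64(52.6))
t [ 603.8 -161.2] (np.float64(35.2), np.float64(42.9))
t [516.4  10.3] (np.float64(198.3), np.float64(-59.3))
t [513.5 -16. ] (np.float64(171.9), np.float64(-59.9))
clock: 20.2
eef_pos: [575.6, 13.5, 16.8]
tool_rot: [-0.301, 1.56, -0.383]
force: [0.1, 3.8, 1.6]
width: 51.0
clock: 20.4
eef_pos: [574.5, 2.2, 16.8]
tool_rot: [-0.273, 1.56, -0.354]
force: [-0.1, 3.9, 2.1]
width: 51.5
clock: 20.6
eef_pos: [573.6, -8.4, 16.8]
tool_rot: [-0.26, 1.561, -0.341]
force: [-0.0, 5.4, 0.8]
width: 50.9
```

```bash
python3 -m handwheel '0.2 0 -5 0 0 0 0;0.2 0 -5 0 0 0 0'; python3 -m handwheel '0.2 0 -5 0 0 0 0;0.2 0 -5 0 0 0 0';python3 -m handwheel '0.2 0 -5 0 0 0 0;0.2 0 -5 0 0 0 0'
python3 - <<'E'
from h import *
plan2([*W(100,-1),15],-TH,10);print(SP(ctrl.read_state()['eef_pos']))
cv2.imwrite('pics/w13.png',get_image('wrist'))
E
```

```text
clock: 20.8
eef_pos: [572.5, -19.2, 16.8]
tool_rot: [-0.268, 1.561, -0.349]
force: [-0.6, 4.0, 1.8]
width: 51.4
clock: 21.0
eef_pos: [572.9, -28.6, 16.9]
tool_rot: [-0.049, 1.559, -0.128]
force: [4.3, 9.3, -1.9]
width: 50.8
clock: 21.2
eef_pos: [573.6, -36.9, 16.9]
tool_rot: [0.161, 1.556, 0.084]
force: [-0.5, 4.8, 2.1]
width: 51.3
[573.6 -36.9  16.9] -0.077 [ 0.09  0.84 -0.12  1.89  0.22  0.41 -0.27] [-0.5  4.8  2.1] w 51.3
0.2 -5.6 -0.4 0.001 0.001 -0.0
0.2 -5.6 -0.4 0.001 0.001 -0.0
0.2 -5.6 -0.3 0.001 0.001 -0.0
0.2 -5.6 -0.3 0.001 0.001 -0.0
0.2 -5.6 -0.3 0.001 0.001 -0.0
0.2 -5.6 -0.3 0.001 0.001 -0.0
0.2 -5.6 -0.3 0.001 0.001 -0.0
0.2 -5.6 -0.3 0.001 0.001 -0.0
0.2 -5.6 -0.3 0.001 0.001 -0.0
0.2 -5.6 -0.3 0.001 0.001 -0.0
(np.float64(156.4), np.float64(1.9))
```

View pics/w13.png

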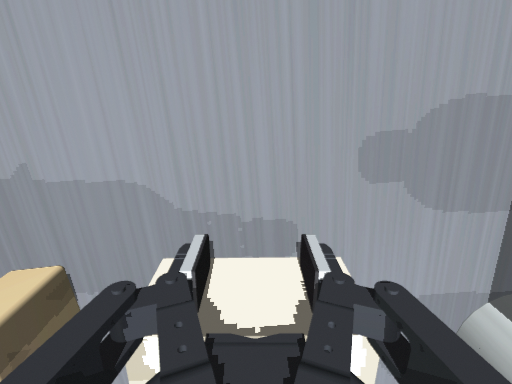

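```bash
for i in 1; do :; done; python3 -m handwheel '0.2 0 -5 0 0.002 0 0;0.2 0 -5 0 0 0 0'; python3 -m handwheel '0.2 0 -5 0 0 0 0;0.2 0 -5 0 0 0 0';python3 -m handwheel '0.2 0 -5 0 0 0 0;0.2 0 -5 0 0 0 0'
python3 - <<'E'
from h import *
plan2([*W(100,-1),15],-TH,5);print(SP(ctrl.read_state()['eef_pos']))
E
```

```text
clock: 21.45
eef_pos: [573.0, -48.0, 16.9]
tool_rot: [0.134, 1.555, 0.056]
force: [-0.1, 4.3, 0.8]
width: 51.2
clock: 21.65
eef_pos: [572.0, -58.5, 16.9]
tool_rot: [0.153, 1.555, 0.075]
force: [0.3, 3.9, 0.7]
width: 51.3
clock: 21.85
eef_pos: [571.2, -69.2, 16.9]
tool_rot: [0.159, 1.555, 0.081]
force: [0.9, 5.4, 0.8]
width: 51.2
[571.2 -69.2  16.9] -0.078 [ 0.16  0.84 -0.13  1.89  0.24  0.41 -0.22] [0.9 5.4 0.8] w 51.2
0.4 -4.8 -0.7 0.002 0.003 -0.001
0.4 -4.8 -0.7 0.002 0.003 -0.001
0.4 -4.8 -0.7 0.002 0.003 -0.001
0.4 -4.8 -0.7 0.002 0.003 -0.001
0.4 -4.8 -0.7 0.002 0.003 -0.001
(np.float64(124.0), np.float64(2.3))
```

```bash
python3 -m handwheel '0.2 0 -5 0 0 0 0;0.2 0 -5 0 0 0 0'; python3 -m handwheel '0.2 0 -5 0 0 0 0;0.2 0 -4 0 0 0 0';python3 -m handwheel '0.2 0 -4 0 0 0 0;0.2 0 -4 0 0 0 0'
python3 -m handwheel '0.2 0 -3 0 0 0 0;0.2 0 -3 0 0 0 0'
python3 - <<'E'
from h import *
plan2([*W(78,2),15],-TH,1);print(SP(ctrl.read_state()['eef_pos']))
E
```

```text
clock: 22.05
eef_pos: [570.3, -80.0, 16.9]
tool_rot: [0.165, 1.555, 0.088]
force: [1.9, 3.6, 0.9]
width: 51.2
clock: 22.25
eef_pos: [569.6, -89.9, 16.9]
tool_rot: [0.168, 1.555, 0.09]
force: [0.5, 4.6, 2.1]
width: 51.3
clock: 22.45
eef_pos: [568.9, -98.4, 16.9]
tool_rot: [0.186, 1.555, 0.109]
force: [1.4, 4.9, 1.3]
width: 51.0
clock: 22.65
eef_pos: [568.5, -105.0, 16.9]
tool_rot: [0.199, 1.555, 0.121]
force: [1.2, 4.8, 1.7]
width: 51.4
[ 568.5 -105.    16.9] -0.078 [ 0.23  0.85 -0.14  1.88  0.25  0.42 -0.17] [1.2 4.8 1.7] w 51.4
1.9 -10.1 -0.8 0.01 0.016 -0.003
(np.float64(88.1), np.float64(2.7))
```

```bash
for k in 1; do python3 -m handwheel '0.2 0 -2 0 0 0 0;0.2 0 -2 0 0 0 0'; done;  python3 -m handwheel '0.2 0 -2 0 0 0 0'; python3 -m handwheel '0.2 0 -1.5 0 0 0 0'; python3 -m handwheel '0.2 0 -1.5 0 0 0 0'
```

```text
clock: 22.85
eef_pos: [568.1, -109.3, 16.9]
tool_rot: [0.217, 1.555, 0.139]
force: [0.4, 4.9, 1.5]
width: 51.2
clock: 22.95
eef_pos: [568.0, -111.3, 16.9]
tool_rot: [0.231, 1.555, 0.153]
force: [0.9, 5.1, 2.1]
width: 51.4
clock: 23.05
eef_pos: [567.8, -112.8, 16.9]
tool_rot: [0.243, 1.555, 0.165]
force: [1.7, 5.3, 1.3]
width: 51.1
clock: 23.15
eef_pos: [567.7, -114.2, 16.9]
tool_rot: [0.263, 1.555, 0.185]
force: [2.4, 5.3, 2.1]
width: 51.3
```

Now s≈78.6; creep until the force rises.

```bash
python3 -m handwheel '0.2 0 -1.5 0 0 0 0'; python3 -m handwheel '0.2 0 -1.5 0 0 0 0'; python3 -m handwheel '0.2 0 -1.5 0 0 0 0'
```

```text
clock: 23.25
eef_pos: [567.7, -114.1, 16.9]
tool_rot: [0.372, 1.554, 0.295]
force: [1.5, 9.8, 2.6]
width: 51.6
clock: 23.35
eef_pos: [567.7, -114.0, 17.0]
tool_rot: [0.479, 1.553, 0.403]
force: [1.1, 7.7, 3.0]
width: 51.1
clock: 23.45
eef_pos: [567.7, -114.0, 17.0]
tool_rot: [0.573, 1.552, 0.496]
force: [0.3, 8.0, 2.7]
width: 51.5
```

```bash
python3 -m handwheel '0.2 0 -2.5 0 0 0 0'; python3 -m handwheel '0.2 0 -3.5 0 0 0 0'
python3 - <<'E'
from h import *
print(SP(ctrl.read_state()['eef_pos']))
cv2.imwrite('pics/w14.png',get_image('wrist'))
E
```

```text
clock: 23.55
eef_pos: [567.7, -113.9, 17.0]
tool_rot: [0.701, 1.55, 0.625]
force: [0.1, 11.5, 2.9]
width: 51.3
clock: 23.65
eef_pos: [567.7, -113.8, 17.1]
tool_rot: [0.844, 1.547, 0.769]
force: [1.7, 13.9, 3.6]
width: 51.5
(np.float64(79.3), np.float64(2.8))
```

View pics/w14.png

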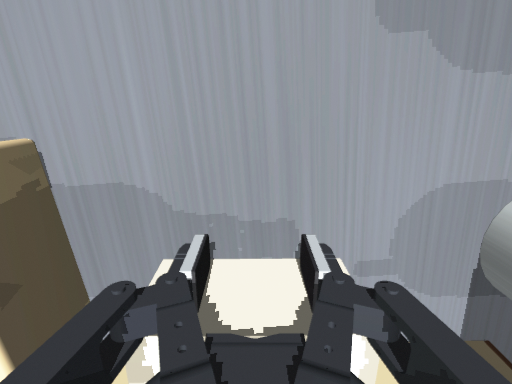

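```bash
python3 -m handwheel '0.2 0 8 0 0 0 0;0.2 0 20 0 0 0 0;0.2 0 25 0 0 0 0;0.2 -40 0 0 0 0 0;0.2 -48 10 0 0 0 0;0.2 -48 10 0 0 0 0;0.2 -48 10 0 0 0 0;0.2 0 0 0 0 0 0'
python3 - <<'E'
from h import *
cv2.imwrite('pics/w15.png',cv2.resize(get_image('wrist'),None,fx=1.5,fy=1.5))
p=camera_params('wrist');print(p['eye']); np.save('pw15.npy',p,allow_pickle=True)
E
```

```text
clock: 24.5
eef_pos: [565.0, -44.0, 203.4]
tool_rot: [2.944, 1.567, 2.854]
force: [0.2, 0.0, 0.2]
width: 51.0
[570.46064487  36.66690095 334.48635608]
```

View pics/w15.png

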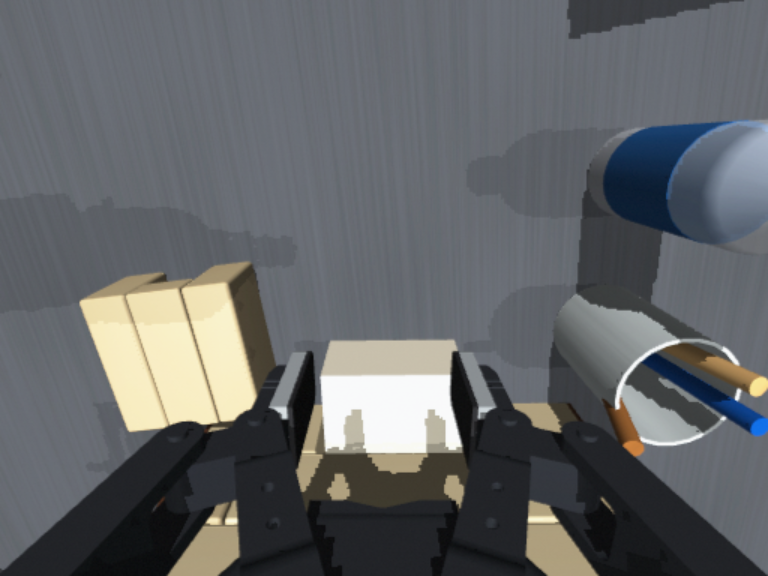

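```bash
python3 - <<'E'
from h import *
p=np.load('pw15.npy',allow_pickle=True).item()
for u,v,z in [(332,341,0),(457,341,0),(324,374,60),(461,376,60),(322,406,0),(515,404,0),(573,404,0),(325,450,60),(460,453,60)]:
    P=px2w('wrist',u/1.5,v/1.5,z,p)[:2]; print(P.round(1),SP(P))
E
python3 -m handwheel '0.2 -10 40 0 0 0 0;0.2 -10 45 0 0 0 0;0.2 0 45 0 0 0 0;0.2 0 45 0 0 0 0;0.2 0 45 0 0 0 0;0.2 0 45 0 0 0 0;0.2 0 0 0 0 0 0'
python3 - <<'E'
from h import *
cv2.imwrite('pics/t16.png',get_image('top'));cv2.imwrite('pics/s16.png',get_image('scene'));cv2.imwrite('pics/w16.png',get_image('wrist'))
crop(get_image('top'),'pics/t16c.png',290,140,390,240,6)
p=camera_params('wrist'); np.save('pw16.npy',p,allow_pickle=True)
E
```

```text
[ 508.6 -123.5] (np.float64(64.4), np.float64(-55.2))
[ 618.2 -133.1] (np.float64(64.5), np.float64(54.8))
[ 510.3 -121.2] (np.float64(66.8), np.float64(-53.8))
[ 611.6 -131.7] (np.float64(65.3), np.float64(48.1))
[ 490.7 -189.2] (np.float64(-2.6), np.float64(-67.3))
[ 669.4 -202.3] (np.float64(0.0), np.float64(111.8))
[ 722.7 -206.9] (np.float64(0.1), np.float64(165.3))
[ 501.8 -189.5] (np.float64(-1.9), np.float64(-56.2))
[ 608.6 -201.4] (np.float64(-4.4), np.float64(51.2))
clock: 25.25
eef_pos: [585.0, 208.5, 205.7]
tool_rot: [-2.448, 1.534, -2.563]
force: [-1.1, 0.3, -0.3]
width: 50.9
```

View pics/t16.png

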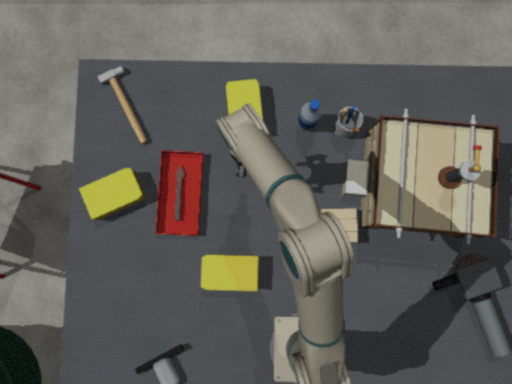

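View pics/s16.png

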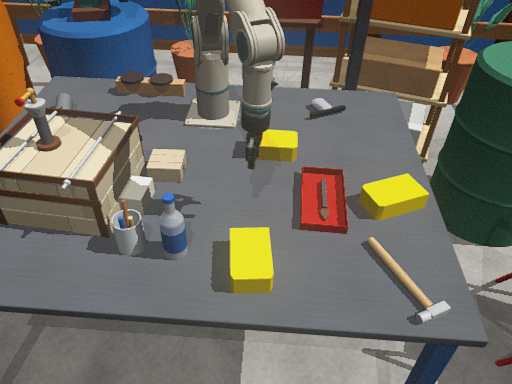

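View pics/t16c.png

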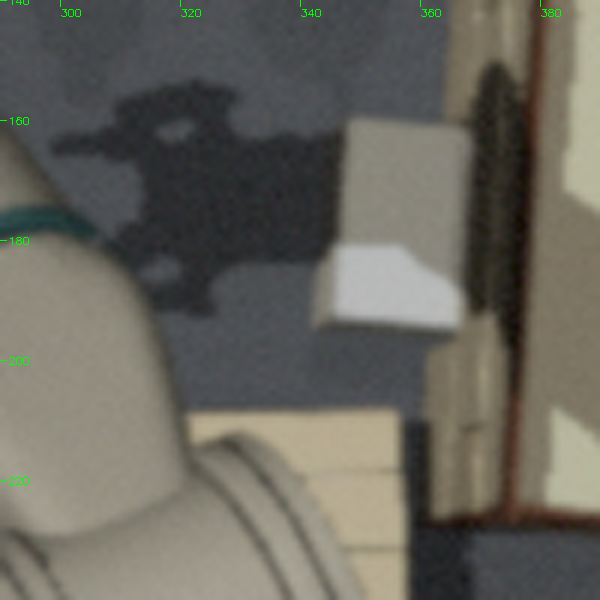

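Run:
```python
from cell import ctrl
s=ctrl.read_state();print(s['clock'],s['force'],abs(s['qd']).max()); print(ctrl.finish_job())
```

```text
25.45 [-0.69303499 -0.75442404  0.2202632 ] 0.014930744028585817
the job is handed in; nothing more can be done
None
```

The forge is ready to close. The leaf-ended bar lies flat in the red tray and the white door brick is home in the port. I handed the job in at 25.5 s, with the arm clear of everything.

- **Bar:** I gripped it about 38 mm behind its middle, drew it about 66 mm out of the port (50 to 60 mm was asked), then lifted it. The bar and fingertips pressed the tray floor with about 40 N for a moment as I set it down. That press was on the bar or fingertips rather than the gripper body. The last pictures show it lying lengthwise inside the tray.
- **Door brick:** I slid it sideways onto the port's axis with both open fingers, then pushed it in from behind. I never lifted it. The force was about 5 N on the way in, with one reading of about 10 N at the flared mouth. It stopped at the expected depth under about 14 N.
- **Seating check:** By the wrist camera, 64 to 67 mm of the brick stands outside the port (66 mm nominal) and it is square to the axis within the camera's accuracy. The stop itself is out of sight, so I judged it home from the halted motion, the force rise and the length left outside.
- **Bystanders:** In the final pictures the notched brick, tin, bottle and yellow bricks look to be where they started. I compared these by eye only.

No check failed. My estimate of the port's axis was about 2 to 3 mm off sideways; the flared mouth guided the brick in.

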